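Put the drilling jig and chuck key away in the bench drawer

ROBOT

A 7-joint arm with a two-finger parallel gripper is mounted at the origin on the work surface. World frame = base frame: x ahead of the robot, y to its left, z up, the work surface at z = 0. Lengths are in m, angles in rad, forces in N, time in s.
With the tool pointing down it reaches from about 0.375 to 0.925 m from the base axis. Payload 3.1 kg.
Tool frame: the origin (TCP) lies between the finger pads; the fingertips stand 19 mm ahead of it and the grasp point (between the pads) is the TCP; z points along the fingers, y is the line along which they close (so a half turn about z gives the same grasp; the last joint's range is limited). The gripper opens to 85 mm and grips with 20 to 120 N. Pads are 22 mm wide; open, the fingers measure 114 mm over their backs; the gripper's body (76 mm by 85 mm) begins 54 mm behind the grasp point. The pads swing forward as they close: fully open they stand 13 mm farther back than shut.
Start: joints at [-1.328, 0.383, 0.044, 1.598, -0.018, 1.161, -0.05], TCP at [0.217, 0.613, 0.25] pointing down, gripper open.
Joint ranges: [-2.61, 2.61], [-0.41, 2.15], [-1.48, 1.57], [0, 2.5], [-1.57, 4.71], [0.05, 1.97], [-2.85, 2.85]. Speed limits (rad/s): [2.79, 2.79, 3.14, 3.14, 3.14, 3.14, 3.14].

INTERFACE

Orientations are given as a unit quaternion [x, y, z, w].
In Python, from bench import move_ptp, movel, move_j, move_gripper, pause, inverse_kinematics, read_camera, camera_params, MotionError, sign_off, look_for, tip_of, read_time_s, read_qpos, read_joint_vel, read_effort, read_eef_pos, read_tcp_rot, read_ft_force, read_ft_torque, read_finger_gap, read_grasp_force gives the robot as it stands. Calls block until the motion is done:
- move_ptp(position, orientation): joint-space move of the TCP to a pose.
- movel(position, orientation=None, speed=0.15): straight line of the TCP; orientation=None keeps the orientation; speed is the mean speed in m/s.
- move_j(angles): joint-space move.
- move_gripper(opening, effort=None): finger opening in m; effort is the grip in N (None keeps the last); returns when the fingers have stopped.
- pause(seconds).
- inverse_kinematics(position, orientation): joint angles nearest the present ones, or None.
- read_camera(name): name is "side" or "top" or "wrist"; returns the picture (420x560x3 uint8, red, green, blue); there is no depth.
- camera_params(name): a dict with "K" (3x3 intrinsics, pixels), "dist_coeffs" ([k1, k2, p1, p2, k3] as OpenCV has them; the pictures are not rectified), "camera_from_world" (4x4, takes a point from world to camera coordinates). Camera axes: x right, y down, z forward; pixel columns grow to the right and rows downward; lengths in m; the calibration is good to about 2 mm. A picture is of the moment at which its call begins: read the wrist's pose just before it. camera_params takes no time and is no camera call; for the wrist camera it gives the pose at the moment of the call.
A pose or a line that the arm cannot do raises MotionError and nothing moves.
- sign_off(): hands the job in; it is judged then, once.
Trained networks look in the newest picture that a camera, given by its name, has taken for a name from the list of things; names that differ only in an ending like _2 or _b are one class to them, and where a whole thing is asked for, a point or a joint stands for the part that bears it (a point fixed in the world has none). Each returns a list of dicts, best first, with "confidence" (0 to 1); they miss things now and then, are a little off and sometimes report something else, mostly with a low value. They report only what shows in the picture. A call takes as long as a camera call. They do not tell look-alikes from the thing itself.
- look_for(camera, name): "at" ([column, row] in pixels, amid what is visible of it).
- tip_of(camera, name): "at" ([column, row] in pixels: a listed point, or the origin of a listed thing).
Readings, each from a call of its own:
- read_time_s(): time.
- read_qpos(): joint angles.
- read_joint_vel(): joint speeds.
- read_effort(): joint torques, N m.
- read_eef_pos(): TCP position.
- read_tcp_rot(): TCP orientation.
- read_ft_force(): force on the tool from outside, world axes, zero at the start.
- read_ft_torque(): the same for the moment, N m.
- read_finger_gap(): finger opening in m.
- read_grasp_force(): force on a finger pad.
Only numpy, scipy, OpenCV 4.12 (cv2) and the standard library are available. Lean on these libraries where they do the work, as an engineer would, in place of code of your own. Each camera call takes 0.05 s, during which the arm holds its last target. There are 200 camera calls.

TASK

Put the drilling jig and the chuck key away in the open drawer: lower the jig over the two locating pins in its compartment until it sits flush, and lay the chuck key flat in the other compartment. When both are in and let go, push the drawer fully shut, and leave the other things on the bench where they are.

Things in the scene. Friction and masses are not known exactly. Their poses are not given: they have to be found in the camera images.
- jig: Drilling jig: steel plate 60 (own x) by 110 (own y) by 8 mm with a 12 mm through hole at own y = +43 and -43 mm. On top, centred, an aluminium grip block 50 mm along x, 16 mm along y, 8 to 42 mm above the underside. 0.45 kg. Same turned half round. Origin: centre of underside, z up. Starts flat on the bench left or right of the drawer, own x along world y within 0.6 rad.
- key: T-shaped steel chuck key lying flat, 0.14 kg: 10 mm round shaft along own x, -45 to +40 mm; 16 mm thick head x = 30 to 48; cross bar along own y at x = -41, 60 mm long, 8 mm thick, 16 mm balls at its ends. All axes 8 mm above the underside. Origin on the underside below the shaft, z up. Starts on the bench across from the jig, shaft along world y within 0.6 rad.
- cab_drawer0 (a joint): Drawer opening in m: 0 fully shut, 0.18 fully out; starts 0.13 to 0.175. About 1 N friction, no spring or latch; stays where left. It closes along +x of seat. The drawer sits in a low green cabinet, 260 deep, 340 wide, 110 mm high, fixed to the bench; the cabinet's top lies at 98 to 110 mm height; its front edge is (opening - 53 mm) behind seat.
- seat (a point): Centre of the jig's seat in the drawer, on its top face; the seated jig's origin lies here. Axes: x to the cabinet's back, y left seen from the robot, z up. Pins at y = +43 and -43 mm: 9 mm thick to 10 mm up, tapering to 3 mm at 17 mm. From here: front wall 47 mm to -x; side wall and divider 88 mm to either side; they rise 62 and 46 mm, the front panel 71 mm.
- bay (a point): On the floor of the key's compartment (no pins, the drawer's -y side), mid-way across, 47 mm behind the front wall's inner face. Axes as seat. The compartment reaches y = -58 to +58 mm and x = -47 to +167 mm, its rear under the cabinet's top. Its floor is 4 mm below seat.
- cab_drawer0_handle (a point): Middle of the drawer's steel bar handle, 120 mm long along y, 11 mm thick, 35 mm before the drawer's front face; axes as seat. The panel's top edge is 25 mm above it. It moves with the drawer.
- offcut: Bystander: flat steel offcut 90 by 50 by 6 mm with one 23 mm hole in the middle and no grip block. Leave alone. Origin under its centre.
- square: Bystander: try square, dark wooden stock 100 by 22 by 16 mm (along own x) with a 130 mm steel blade towards own +y. Leave alone. Origin under its centre.
- driver: Bystander: screwdriver 140 mm long, near the robot. Leave alone. Origin under its centre.
- block: Bystander: wooden block 90 by 45 by 30 mm. Leave alone. Origin under its centre.
- glue: Bystander: white glue jar, 52 mm across, 60 mm tall. Leave alone. Origin under its centre.
- mallet: Bystander: hammer lying on the far left. Leave alone. Origin under its centre.
Mind the look-alikes: they are no part of the job. What is shaped like the key but orange or turquoise is not meant.

How it is judged:
By the outcome, as a careful person would: the job done as asked, in the order asked, and still so for the second after the job is handed in, with the robot touching nothing.
It also fails if it takes over 72 s, if anything falls off the work surface, if the arm or the gripper's body presses on something with over 40 N, if the wrist force passes 120 N, or if a joint passes its speed limit or range.

## Working session

There is one attempt and no reset: what is moved stays moved. The work goes in short steps, each a Python script; the robot and the scene stay as the last script left them, time stands still between calls to the robot, and variables do not carry over. Pictures are saved under pics/ and viewed, at most 10 in all, crops included, and the job is handed in when it is done.

```bash
mkdir -p pics; ls; cat > h.py <<'E'
import numpy as np, cv2
from bench import *
def cp(n):
    p=camera_params(n); return np.array(p["K"],float),np.array(p["dist_coeffs"],float),np.array(p["camera_from_world"],float)
def ray(c,uv):
    K,d,T=c; q=cv2.undistortPoints(np.array([[uv]],float),K,d)[0,0]
    R,t=T[:3,:3],T[:3,3]; return -R.T@t, R.T@np.array([q[0],q[1],1.])
def onz(c,uv,z):
    o,v=ray(c,uv); return o+v*(z-o[2])/v[2]
def tri(obs):
    A=np.zeros((3,3));b=np.zeros(3);L=[]
    for c,uv in obs:
        o,v=ray(c,uv); v=v/np.linalg.norm(v); P=np.eye(3)-np.outer(v,v); A+=P;b+=P@o; L.append((o,P))
    x=np.linalg.solve(A,b); return x,max(np.linalg.norm(P@(x-o)) for o,P in L)
def proj(c,X):
    K,d,T=c; return cv2.projectPoints(np.array(X,float).reshape(-1,1,3),cv2.Rodrigues(T[:3,:3])[0],T[:3,3],K,d)[0][:,0]
def down(yaw): # tool z down, tool y along world direction yaw+pi/2 ; tool x along yaw... 
    from scipy.spatial.transform import Rotation as R
    return (R.from_euler('z',yaw)*R.from_euler('x',np.pi)).as_quat()
def save(n,img): cv2.imwrite('pics/'+n,cv2.cvtColor(img,cv2.COLOR_RGB2BGR))
E
python3 - <<'E'
from h import *
im={}
for n in ("top","side"):
    im[n]=read_camera(n); save(n+"0.png",im[n]); np.save(n+"0.npy",im[n])
    c=cp(n); print(n,"cam pos",(-c[2][:3,:3].T@c[2][:3,3]).round(3))
    for o in ("jig","key","seat","bay","cab_drawer0_handle","offcut","square","block","glue"):
        t=tip_of(n,o); print(o,[(np.round(a["at"],1).tolist(),round(a["confidence"],2)) for a in t][:4])
print(read_time_s(),read_tcp_rot())
E
```

```text
pics
top cam pos [0.42  0.078 1.481]
jig [([200.3, 236.6], 0.89)]
key [([407.1, 277.9], 0.67), ([401.0, 236.4], 0.64), ([440.1, 234.5], 0.48)]
seat [([291.2, 194.9], 0.76), ([402.0, 236.0], 0.23)]
bay [([332.6, 191.2], 0.96)]
cab_drawer0_handle [([311.8, 219.0], 0.95)]
offcut [([193.8, 176.5], 0.53)]
square [([418.8, 173.6], 0.74), ([137.0, 232.7], 0.52)]
block [([182.6, 278.1], 0.55)]
glue [([223.0, 171.2], 0.67)]
side cam pos [ 0.24  -0.799  1.13 ]
jig [([223.7, 167.1], 0.83)]
key [([323.2, 414.3], 0.59), ([246.0, 380.5], 0.54), ([239.4, 320.6], 0.53), ([298.1, 360.7], 0.51)]
seat [([296.2, 221.4], 0.66)]
bay [([324.2, 261.2], 0.91)]
cab_drawer0_handle []
offcut [([274.2, 146.0], 0.74)]
square [([391.6, 352.8], 0.81), ([292.6, 165.2], 0.51)]
block [([175.4, 172.3], 0.64)]
glue [([292.7, 166.7], 0.65)]
1.0 [ 1.69544364e-01  9.85522556e-01 -1.32556486e-05 -6.53217462e-06]
```

View pics/top0.png

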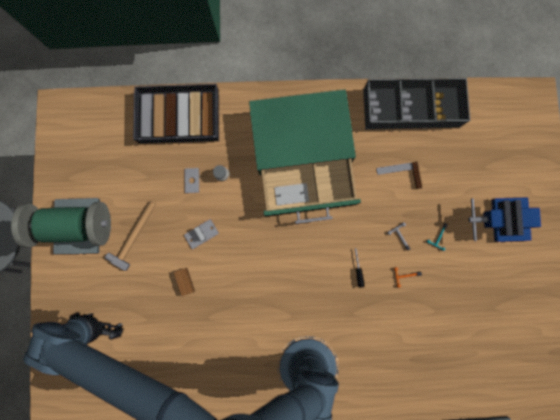

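View pics/side0.png

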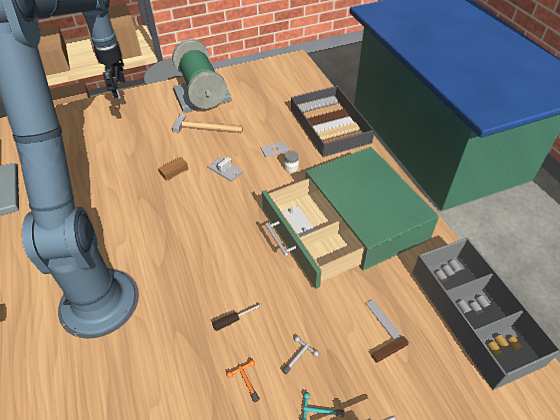

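Top picture: the grey jig with its grip block is at (201,235). Its look-alike is the offcut with one hole and no block, at (192,180). There are three T-keys: grey steel (400,235), orange (407,277) and turquoise (438,237). I choose the grey one, which is at (300,355) in the side view. The drawer is open, with the pinned seat at (291,194) and the bay at (333,190).

Next I'll triangulate and look from close by with the wrist camera.

```bash
python3 - <<'E'
from h import *
ct,cs=cp("top"),cp("side")
for n,a,b in (("jig",(200.3,236.6),(223.7,167.1)),("key",(401,236.4),(298.1,360.7)),("seat",(291.2,194.9),(296.2,221.4)),("bay",(332.6,191.2),(324.2,261.2))):
    x,e=tri([(ct,a),(cs,b)]); print(n,x.round(4),round(e,4))
print("handle",onz(ct,(311.8,219),.05).round(3)); print(ct[0][0,0])
# cabinet edges from top picture: front panel ends, top corners
for uv in ((249,99),(349,91),(355,161),(257,170)): print(uv,onz(ct,uv,.11).round(3))
c=cp("wrist"); T=c[2]; o=-T[:3,:3].T@T[:3,3]; print("wristcam",o,"fwd",T[2,:3],"right",T[0,:3],c[0][0,0],read_eef_pos())
E
```

```text
jig [0.4724 0.3686 0.0165] 0.0043
key [ 0.4497 -0.3558 -0.0076] 0.0003
seat [0.609  0.0407 0.0281] 0.0013
bay [ 0.6269 -0.1122  0.0083] 0.0073
handle [ 0.518 -0.028  0.05 ]
410.14452652615086
(249, 99) [0.936 0.179 0.11 ]
(349, 91) [ 0.956 -0.169  0.11 ]
(355, 161) [ 0.708 -0.178  0.11 ]
(257, 170) [0.685 0.156 0.11 ]
wristcam [0.14810504 0.63702981 0.37487264] fwd [ 0.26797194 -0.09383808 -0.9588459 ] right [3.33180573e-01 9.42862661e-01 8.41248078e-04] 325.8331235459252 [0.21723217 0.61262103 0.25028501]
```

```bash
python3 - <<'E'
from h import *
import pickle
S={}
def look(tag,xy,z,yaw,objs):
    move_ptp([*xy,z],down(yaw)); c=cp("wrist"); im=read_camera("wrist"); save(tag+".png",im); S[tag]=(c,im)
    for o in objs:
        print(tag,o,[(np.round(a["at"],1).tolist(),round(a["confidence"],2)) for a in tip_of("wrist",o)][:3])
    print(read_time_s(),read_eef_pos())
look("j1",(.45,.369),.25,np.pi,["jig"])
look("s1",(.59,.03),.27,np.pi,["seat","bay","cab_drawer0_handle"])
look("s2",(.57,-.09),.25,np.pi,["seat","bay","cab_drawer0_handle"])
look("k1",(.43,-.355),.22,np.pi,["key"])
pickle.dump(S,open("S.pkl","wb"))
a=np.vstack([np.hstack([S["j1"][1],S["k1"][1]]),np.hstack([S["s1"][1],S["s2"][1]])])
save("q.png",cv2.resize(a,(800,600),interpolation=cv2.INTER_AREA))
E
```

```text
j1 jig [([281.7, 198.3], 0.71)]
2.375 [0.44857697 0.37110947 0.2499518 ]
s1 seat [([285.6, 194.3], 0.65)]
s1 bay [([161.9, 205.4], 0.81)]
s1 cab_drawer0_handle [([214.7, 106.6], 0.82)]
3.95 [0.5898187 0.032103  0.2697968]
s2 seat [([396.9, 219.5], 0.6)]
s2 bay [([263.2, 229.3], 0.57)]
s2 cab_drawer0_handle [([344.8, 130.1], 0.73)]
4.7083 [ 0.57068717 -0.08774336  0.25013569]
k1 key [([148.1, 196.1], 0.82), ([282.7, 191.8], 0.69), ([266.1, 58.8], 0.61)]
5.9583 [ 0.43212764 -0.352913    0.22001841]
```

View pics/q.png

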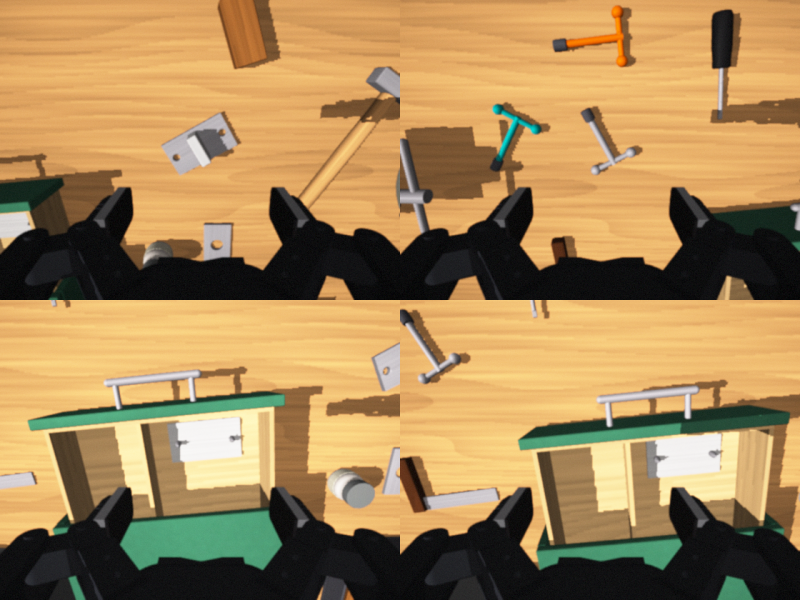

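The wrist pictures are turned round (world x down, y right):
- **j1:** the jig has its two holes at about (246,220) and (311,179).
- **k1:** the grey key is at (283,192), the turquoise one at the left and the orange one at the top.
- **s1, s2:** the seat plate with its two pins is visible in both.

One close crop will confirm the choice and refine the pixels.

```bash
python3 - <<'E'
from h import *
import pickle
S=pickle.load(open("S.pkl","rb"))
def crop(t,u,v): 
    im=cv2.resize(S[t][1][v:v+90,u:u+120],None,fx=400/120,fy=300/90,interpolation=cv2.INTER_CUBIC)
    for i in range(0,120,20): cv2.putText(im,str(u+i),(int(i*3.333),10),0,.35,(255,0,0)); cv2.line(im,(int(i*3.333),12),(int(i*3.333),18),(255,0,0))
    for i in range(0,90,10): cv2.putText(im,str(v+i),(0,int(i*3.333)+4),0,.35,(255,0,0)); cv2.line(im,(24,int(i*3.333)),(30,int(i*3.333)),(255,0,0))
    return im
save("crop.png",np.vstack([np.hstack([crop("j1",222,155),crop("k1",240,145)]),np.hstack([crop("s1",230,160),crop("s2",340,180)])]))
E
```

```text
(no output)
```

View pics/crop.png

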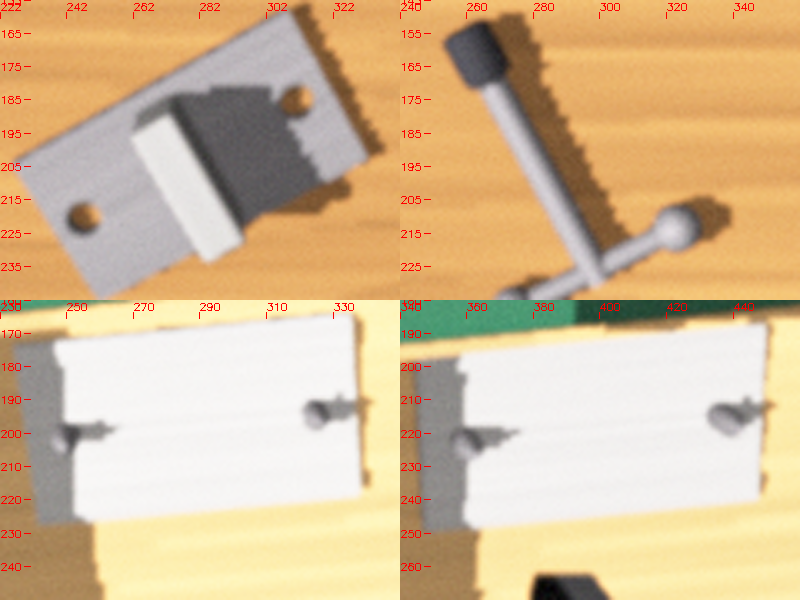

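```bash
cat > fit.py <<'E'
from h import *
import pickle
from scipy.optimize import least_squares
S=pickle.load(open("S.pkl","rb"))
def fit(pts,obs,x0):
    "pts local; obs list of (cam,idx,uv)"
    P=np.array(pts,float)
    def w(x):
        c,s=np.cos(x[3]),np.sin(x[3]); return P@np.array([[c,s,0],[-s,c,0],[0,0,1]])+x[:3]
    r=lambda x:np.concatenate([proj(c,w(x)[i:i+1])[0]-uv for c,i,uv in obs])
    o=least_squares(r,x0,loss='soft_l1'); return o.x,r(o.x)
E
python3 - <<'E'
from fit import *
J,K,A,B=[S[t][0] for t in ("j1","k1","s1","s2")]
ct,cs=cp("top"),cp("side")
x,r=fit([(0,-.043,.008),(0,.043,.008),(.030,-.055,.008),(-.030,-.055,.008),(.030,.055,.008),(-.030,.055,.008),(0,0,.042)],
 [(J,0,(246.9,220.1)),(J,1,(311.1,185.3)),(J,2,(252,244.4)),(J,3,(226.5,203)),(J,4,(332.4,201.5)),(J,5,(309.9,158)),(J,6,(278.7,212))],[.47,.37,0,.5])
print("jig",x.round(4),r.round(1))
x,r=fit([(.039,0,.008),(-.041,0,.008),(-.041,.030,.008),(-.041,-.030,.008)],[(K,0,(263.1,161.5)),(K,1,(297.6,224.5)),(K,2,(323.1,213.1)),(K,3,(274.5,236))],[.45,-.355,0,-2.])
print("key",x.round(4),r.round(1))
L,R=(249.5,201.4),(324.8,194.2);L2,R2=(360.1,222.9),(437.5,215.1)
for l,a,b in (("pinR(-y)",L,L2),("pinL(+y)",R,R2)): print(l,*[q.round(4) if hasattr(q,'round') else q for q in tri([(A,a),(B,b)])])
x,r=fit([(0,-.043,.008),(0,.043,.008)],[(A,0,L),(A,1,R),(B,0,L2),(B,1,R2)],[.61,.04,.03,.07]); print("seat",x.round(4),r.round(1))
for n,a,b in (("seat",(285.6,194.3),(396.9,219.5)),("bay",(161.9,205.4),(263.2,229.3)),("handle",(214.7,106.6),(344.8,130.1))): print(n,tri([(A,a),(B,b)]))
E
```

```text
jig [ 0.4797  0.3693 -0.0023  0.5102] [ 0.8 -0.4  0.5  0.2 -0.2  0.1 -0.5  0.2 -0.   0.9 -1.2 -0.2  0.3 -0.6]
key [ 0.4482 -0.3533 -0.021  -2.6607] [  0.9   1.   -1.1  -1.  -49.4  21.4  45.3 -23.8]
pinR(-y) [ 0.6164 -0.0027  0.033 ] 0.0004
pinL(+y) [0.6081 0.0839 0.0311] 0.0003
seat [0.612  0.0403 0.0248 0.1033] [ 0.3 -0.3 -0.4 -0.3  0.1  0.3  0.   0.3]
seat (array([0.61012086, 0.03825343, 0.03321704]), np.float64(0.0019382877808971747))
bay (array([ 0.62808343, -0.11102664,  0.01677297]), np.float64(0.0013348276675043272))
handle (array([ 0.51322338, -0.03123878,  0.06553532]), np.float64(0.0004489525806434505))
```

```bash
python3 - <<'E'
from fit import *
K,A,B=[S[t][0] for t in ("k1","s1","s2")]
x,r=fit([(.039,0,.008),(-.041,0,.008),(-.041,.030,.008),(-.041,-.030,.008)],[(K,0,(263.1,161.5)),(K,1,(297.6,224.5)),(K,2,(274.5,236)),(K,3,(323.1,213.1))],[.45,-.355,0,-2.66])
print("key",x.round(4),r.round(1))
# yaw & height of panel outer top edge: ends seen in both views (full-res pixels from mosaic/0.714)
f=lambda u,v:(u*1.4,v*1.4)
e1,_=tri([(A,f(30,120)),(B,f(120,138))]); e2,_=tri([(A,f(284,94)),(B,f(388,109))]); print("panel",e1,e2,np.arctan2(-(e2-e1)[0],(e2-e1)[1]))
h1,_=tri([(A,f(105,83)),(B,f(198,100))]); h2,_=tri([(A,f(199,73)),(B,f(298,89))]); print("handle",h1,h2,np.arctan2(-(h2-h1)[0],(h2-h1)[1]))
E
```

```text
key [ 0.4444 -0.3528 -0.0054 -2.649 ] [ 0.3 -0.2  0.5  0.2 -0.1  0.5 -0.8 -0.5]
panel [ 0.56732103 -0.19127945  0.093766  ] [0.5323462  0.13946713 0.09167539] 0.1053535692442823
handle [ 0.52171178 -0.09385451  0.07582968] [0.50844519 0.03074876 0.07735486] 0.10607105930627819
```

```bash
python3 - <<'E'
from h import *
ky=-2.649; p=np.array([.443,-.3528])-.010*np.array([np.cos(ky),np.sin(ky)])
q=down(ky); print(inverse_kinematics([*p,.022],q))
move_gripper(.05,40)
move_ptp([*p,.10],q); movel([*p,.022],speed=.1); print(read_eef_pos(),read_ft_force())
move_gripper(0,40); print("gap",read_finger_gap(),read_grasp_force())
movel([*p,.20],speed=.25); print("gap",read_finger_gap(),read_ft_force(),read_ft_torque(),read_time_s())
sy=.105; d=np.array([np.cos(sy),np.sin(sy)]); bay=np.array([.6277,-.1112])
t=bay+.024*d; q2=down(sy-np.pi)
move_ptp([*t,.20],q2); c=cp("wrist"); im=read_camera("wrist"); save("kb.png",im); print(read_time_s(),read_eef_pos())
E
```

```text
[ 0.36625353  0.55302026  0.26241214  1.93837051 -0.21913708  0.67743737
  2.8261737 ]
[ 0.4523426  -0.34855734  0.02261273] [-0.27167212  0.15365988 -0.46556637]
gap 0.008177844290077044 39.10143256187439
gap 0.008044303468940863 [ 0.08879199 -0.07895806 -2.22907459] [0.04170096 0.00635363 0.0087387 ] 9.2
10.4417 [ 0.65021633 -0.11198544  0.19932901]
```

View pics/kb.png

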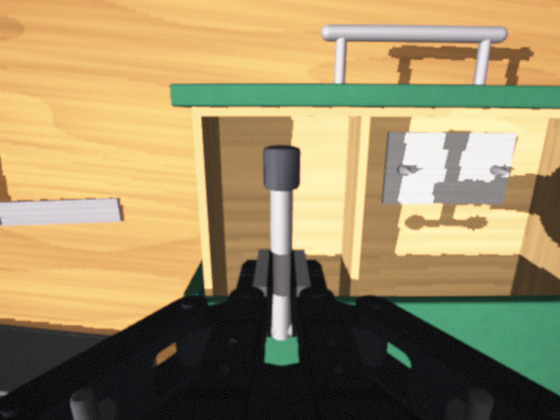

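```bash
python3 - <<'E'
from h import *
c=cp("wrist"); sy=.105; R=np.array([[np.cos(sy),np.sin(sy)],[-np.sin(sy),np.cos(sy)]]); s=np.array([.612,.0403])
f=lambda uv,z:(R@(onz(c,uv,z)[:2]-s)).round(4)
print("cab edge",f((450,298),.11),"panel inner top",f((280,107),.095),"side wall top inner",f((204,180),.086),"divider top",f((350,180),.070),f((364,180),.070))
print("pin tips",f((410,172),.036),f((506,172),.036),"panel outer",f((280,85),.095),"ft",read_ft_force())
E
```

```text
cab edge [ 0.0837 -0.0281] panel inner top [-0.0538 -0.1556] side wall top inner [-0.0021 -0.2125] divider top [ 0.0015 -0.1004] [ 0.0015 -0.0892]
pin tips [ 0.0013 -0.0396] [0.0013 0.0481] panel outer [-0.0678 -0.1556] ft [-0.03786142 -0.07724118 -2.3512339 ]
```

```bash
python3 - <<'E'
from h import *
sy=.105; R=np.array([[np.cos(sy),-np.sin(sy)],[np.sin(sy),np.cos(sy)]]); s=np.array([.612,.0403])
t=s+R@np.array([.024,-.156])
movel([*t,.12],down(sy-np.pi),speed=.2); movel([*t,.05],speed=.12)
f0=read_ft_force()[2]; z=.05
while z>.036:
    z-=.0015; movel([*t,z],speed=.03); f=read_ft_force()[2]
    if f-f0>4: break
print(z,read_eef_pos(),f0,read_ft_force(),read_time_s())
move_gripper(.03); pause(.1); print("gap",read_finger_gap())
movel([*t,.2],speed=.25); print(read_ft_force(),read_time_s())
c=cp("wrist"); im=read_camera("wrist"); save("kp.png",im)
E
```

```text
0.042499999999999996 [ 0.6543419  -0.11219817  0.04466027] -1.2037455075120953 [-0.64069335  0.61277135  7.18544644] 12.975
gap 0.030004930222253336
[ 0.29196384 -0.09281267 -0.21197448] 14.2
```

View pics/kp.png

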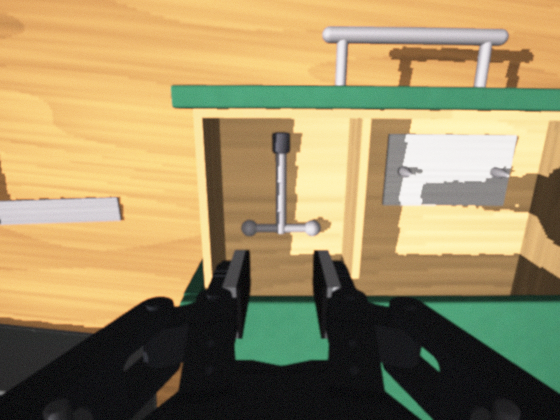

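The key lies flat in the bay: head at (281,143), bar from (250,228) to (313,228). The drawer has not moved. Next is the jig.

```bash
python3 - <<'E'
from h import *
jy=.5102; p=[.479,.369]; q=down(jy-np.pi)
print(inverse_kinematics([*p,.032],q))
move_ptp([*p,.13],q); move_gripper(.06,70); movel([*p,.032],speed=.12); print(read_eef_pos(),read_ft_force())
move_gripper(0,70); print("gap",read_finger_gap(),read_grasp_force(),read_eef_pos())
movel([*p,.2],speed=.25); print("gap",read_finger_gap(),read_ft_force(),read_ft_torque(),read_time_s())
sy=.105
move_ptp([.612,.0403,.2],down(sy-np.pi)); print(read_eef_pos(),read_time_s())
im=read_camera("wrist"); save("js.png",im); save("js_top.png",read_camera("top"))
E
```

```text
[-0.67464508  0.5717493  -0.06181407  1.83831284  0.04997693  0.7330213
  1.31719446]
[0.47963619 0.36958249 0.03274611] [-0.5666276   0.12365306  0.00253527]
gap 0.014966350457906794 70.49305558204651 [0.4798115  0.36914227 0.03295589]
gap 0.014951556830574234 [-0.35277675  0.60421995 -4.91281936] [ 0.03162241  0.03000452 -0.05193519] 18.7833
[0.61160299 0.04404296 0.19970687] 20.1167
```

View pics/js.png

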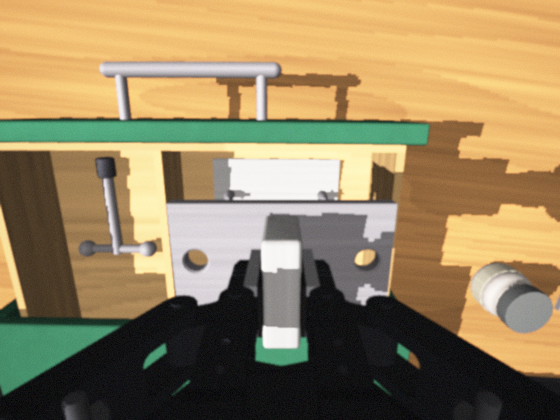

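```bash
python3 - <<'E'
from h import *
e=read_eef_pos(); print(e,read_time_s()); c=cp("wrist"); sy=.105
R=np.array([[np.cos(sy),np.sin(sy)],[-np.sin(sy),np.cos(sy)]]); s=np.array([.612,.0403])
h=[onz(c,uv,e[2]-.0249) for uv in ((195,259),(366,257.5))]
for x in h: print("hole rel tcp, seat axes",(R@(x-e)[:2]).round(4))
for uv in ((231,195),(322,195)): print("pin tip rel seat",[(R@(onz(c,uv,z)[:2]-s)).round(4) for z in (.034,.042)])
# corners of plate front edge
for uv in ((168,202),(395,201)): print("corner",(R@(onz(c,uv,e[2]-.0249)-e)[:2]).round(4))
print(read_ft_force())
E
```

```text
[0.61164411 0.04409827 0.19983225] 20.2167
hole rel tcp, seat axes [-0.0014 -0.0427]
hole rel tcp, seat axes [-0.0027  0.0433]
pin tip rel seat [array([ 0.0016, -0.0413]), array([-0.0005, -0.0401])]
pin tip rel seat [array([0.0011, 0.0424]), array([-0.001 ,  0.0413])]
corner [-0.0311 -0.0536]
corner [-0.0322  0.0548]
[-0.29925137  0.69647966 -4.15649927]
```

```bash
cat > d.py <<'E'
from h import *
sy=.105; R=np.array([[np.cos(sy),-np.sin(sy)],[np.sin(sy),np.cos(sy)]]); s=np.array([.612,.0403])
q=down(sy-.012-np.pi); t=s+R@np.array([.0016,.0006]); off=np.zeros(2)
def go(z,v):
    movel([*(t+off),z],q,speed=v); return read_eef_pos()
E
python3 - <<'E'
from d import *
import d
go(.12,.15)
for _ in range(3):
    e=go(.082,.1); d.off+=t-e[:2]; print(e,(e[:2]-t).round(4))
f0=read_ft_force(); print("f0",f0); z=.082
while z>.052:
    z-=.002; e=go(z,.04); f=read_ft_force()-f0
    print(round(z,4),e.round(4),f.round(1))
    if abs(f[2])>8 or np.hypot(*f[:2])>8: break
print(read_ft_torque(),read_time_s(),d.off)
E
```

```text
[0.61348236 0.04098093 0.08183806] [-0.     -0.0001]
[0.61433989 0.04122489 0.0828927 ] [0.0008 0.0002]
[0.61275206 0.04093099 0.08217507] [-0.0008 -0.0001]
f0 [ 0.6840283  -0.25757893 -3.82265754]
0.08 [0.6134 0.0412 0.0798] [-0.9 -0.3  0.1]
0.078 [0.6133 0.0411 0.0777] [-1.5 -0.4 -0.1]
0.076 [0.6133 0.0411 0.0758] [-1.5  0.3 -0.9]
0.074 [0.6133 0.0411 0.0738] [-0.5  0.9 -0.7]
0.072 [0.6134 0.0411 0.0718] [-1.8 -0.  -0.8]
0.07 [0.6137 0.041  0.07  ] [-0.8  0.5  0.2]
0.068 [0.6139 0.0408 0.068 ] [ 0.9 -0.8 -0.6]
0.066 [0.6137 0.0407 0.0659] [ 0.7 -1.2 -0.5]
0.064 [0.6135 0.0408 0.0639] [ 0.5 -0.8 -0.4]
0.062 [0.6134 0.0409 0.0618] [-0.1 -1.2 -0.6]
0.06 [0.6134 0.0409 0.0597] [-1.1 -2.5 -1.2]
0.058 [0.6144 0.041  0.059 ] [-0.3 -1.8  5.7]
0.056 [0.6165 0.0412 0.059 ] [-0.7 -2.1 12.2]
[-0.45963224  0.17671723  0.03673786] 25.1833 [1.06027652e-05 5.63512779e-05]
```

The jig came down with clear contact at TCP z 0.059, so the seat is at 0.026, matching the 0.025 I measured. Releasing and checking.

```bash
python3 - <<'E'
from d import *
move_gripper(.05); pause(.1); print(read_ft_force())
e=read_eef_pos(); movel([*e[:2],.2],speed=.25); print(read_eef_pos(),read_time_s())
save("done1.png",read_camera("wrist")); c=cp("wrist")
for uv in ((0,0),): pass
E
```

```text
[-0.66707469  0.99331968  0.52877688]
[0.61215587 0.04129086 0.19882508] 26.4417
```

View pics/done1.png

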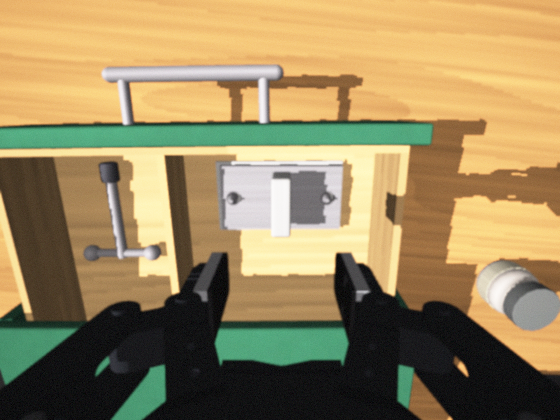

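Both pins show through the jig's holes at (233,198) and (327,198), and the key lies flat. Now I'll push the handle.

```bash
cat > push.py <<'E'
from d import *
qp=down(sy-np.pi)
def P(x,z,v): movel([*(s+R@np.array([x,-.061])),z],qp,speed=v)
E
python3 - <<'E'
from push import *
move_gripper(0,20)
g=s+R@np.array([-.16,-.061]); move_ptp([*g,.2],qp); movel([*g,.080],speed=.15)
f0=read_ft_force(); print(read_eef_pos(),f0,read_time_s())
x=-.16; d2=R[:,0]
while x<.05:
    st=.01 if x<-.01 else .0025
    x+=st; P(x,.080,.06 if st>.005 else .03); f=(read_ft_force()-f0); fx=f[:2]@d2
    print(round(x,4),(R.T@(read_eef_pos()[:2]-s)).round(4),round(fx,1),f.round(1)[2])
    if fx<-15: break
print(read_time_s()); save("pd.png",read_camera("side"))
E
```

```text
[ 0.4604192  -0.03696971  0.08054805] [ 0.46903945 -0.24965879  1.11956568] 28.7
-0.15 [-0.1486 -0.061 ] 0.1 -1.2
-0.14 [-0.1393 -0.061 ] -0.4 -1.0
-0.13 [-0.1293 -0.061 ] 0.0 -1.3
-0.12 [-0.1193 -0.061 ] -1.3 -0.8
-0.11 [-0.1091 -0.061 ] 0.2 -1.5
-0.1 [-0.0988 -0.061 ] -0.2 -0.5
-0.09 [-0.0889 -0.061 ] -0.2 -1.5
-0.08 [-0.0789 -0.0609] -0.7 -0.7
-0.07 [-0.0689 -0.0609] -0.5 -1.6
-0.06 [-0.0589 -0.0609] -0.8 -0.2
-0.05 [-0.0489 -0.0609] -0.8 -1.1
-0.04 [-0.0389 -0.0609] -0.1 -1.5
-0.03 [-0.029  -0.0609] 0.1 -1.8
-0.02 [-0.019  -0.0609] -0.5 -1.8
-0.01 [-0.009  -0.0609] -0.6 -1.4
-0.0075 [-0.0072 -0.061 ] -0.0 -0.6
-0.005 [-0.0048 -0.061 ] -0.5 -1.4
-0.0025 [-0.0023 -0.061 ] -0.9 -1.4
0.0 [ 0.0004 -0.061 ] -0.4 -1.9
0.0025 [ 0.0029 -0.061 ] -0.5 -0.6
0.005 [ 0.0054 -0.061 ] -0.4 -0.8
0.0075 [ 0.0079 -0.061 ] -0.6 -1.5
0.01 [ 0.0104 -0.061 ] 0.0 -0.9
0.0125 [ 0.0129 -0.061 ] -0.8 -1.3
0.015 [ 0.0154 -0.061 ] -0.7 -1.2
0.0175 [ 0.0179 -0.061 ] -0.2 -1.6
0.02 [ 0.0204 -0.061 ] -0.4 -0.9
0.0225 [ 0.0214 -0.061 ] -4.2 2.0
0.025 [ 0.0216 -0.0611] -9.0 3.8
0.0275 [ 0.0217 -0.0612] -12.9 8.2
0.03 [ 0.0219 -0.0612] -17.5 10.6
37.45
```

A firm stop came after about 0.139 m of travel, close to the 0.137 m opening. Backing off, then a check.

```bash
python3 - <<'E'
from push import *
P(-.05,.080,.1); P(-.05,.25,.25); pause(.5); print(read_eef_pos(),read_ft_force(),read_time_s())
a=read_camera("side")[100:310,150:430]; b=read_camera("wrist")
save("fin.png",np.hstack([cv2.resize(a,(400,300)),cv2.resize(b,(400,300))]))
E
```

```text
[ 0.56857788 -0.02563339  0.24964142] [-0.55436542  0.67550786  0.20598007] 39.7833
```

View pics/fin.png

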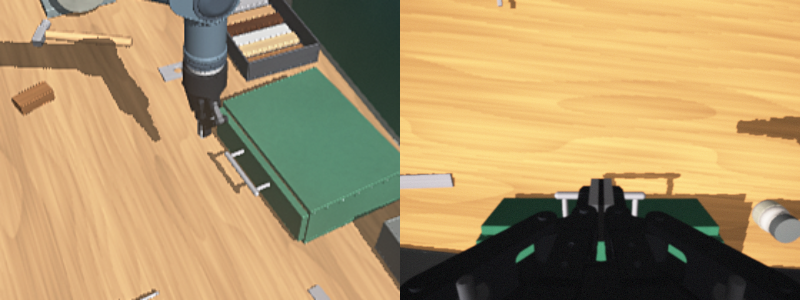

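The picture shows the drawer shut flush with the cabinet, the handle at (248,172), the bystanders still in place and the arm clear. Handing in.

```bash
python3 -c "
from bench import *
print(sign_off())"
```

```text
the job is handed in; nothing more can be done
None
```

The jig sits flush on its two pins, the chuck key lies flat in the other compartment, and the drawer was pushed to its stop; the job was handed in about 40 s into the 72 s allowed.

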